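# Crack open a stuck desiccator lid and hold it ajar

### The job

The sample in the small desiccator has to come up to room pressure gently: swing both swing clips clear of the lid, then pull the clear lid up by its black knob until its sticky O-ring seal lets go. Keep it only ajar - level over the pot, about 2 cm above its seat, never thrown wide open - and finish while still holding it there in the gripper, with nothing else carrying it. Leave the jar and the little beaker beside it where they stand.

Things in the scene. Friction and masses are not known exactly. Their poses are not given: they have to be found in the camera images.
- canister: Desiccator pot: clear round plastic, fixed to the bench, 128 mm across; white flange 141 mm across on top; capped hose port 86 mm from the axis at its front (-x). Origin: centre of its underside, z up, +y to the left clip. The lid's seat is 85 mm above the origin. Turned by up to 20 degrees. A tall microscope stands at the bench's left end, near x 0.54, y 0.57 m.
- lid: Clear lid, 0.3 to 0.45 kg, blue-rimmed flange 139 mm across, 6 mm thick. Origin: centre of the flange's underside, z up, 85 mm above canister's origin when shut. A beaded plug reaches 12.5 mm down past an O-ring: the pull (12 to 22 N with the weight) rises over 5 mm of lift, then the bead slips past and the lid comes free. Under about 10 mm of lift it can still rest on the ring.
- lid_knob (a point): Centre of the lid's black knob, 43 mm above the lid's origin (128 mm above the bench when shut). The knob's head is round, 31 mm in diameter, from 31 to 55 mm above the lid's origin, with a narrower neck below.
- clip_left (a joint): Angle of the left (+y) steel swing clip about its upright pivot, rad, counter-clockwise from above positive. At 0 its nose points at the lid's centre and lies over the lid's flange and blocks it; beyond about 1.1 rad either way the nose is clear of the lid. Stops at -1.6 and 1.6. Stiff: stays where it is left (about 2 N at the peg).
- clip_left_peg (a point): Top of the left clip's red upright finger peg: 11 mm in diameter, 30 mm tall, its foot on the clip's tail 97 mm above the bench, its top at 127 mm. It stands 28 mm from the pivot, on the far side from the nose.
- clip_left_pivot (a point): Left clip's upright pivot axis, at the clip's upper face (97 mm above the bench; a screw head rises 3 mm above that); 81.5 mm from the canister's axis.
- clip_right (a joint): As clip_left, for the right (-y) clip.
- clip_right_peg (a point): As clip_left_peg, for the right clip.
- clip_right_pivot (a point): As clip_left_pivot, for the right clip.
- jar: White sample jar with a blue screw lid, 52 mm across, 58 mm high, left of the desiccator; to be left alone. Origin at the centre of its underside.
- beaker: Small glass beaker, 45 mm across, 58 mm high, right of the desiccator; to be left alone. Origin at the centre of its underside.
Things that resemble listed ones, but are neither listed nor needed, are in the scene too. Of the things that look like the lid, the largest one is meant.

How it is judged:
By the outcome, as a careful person would: the job done as asked, in the order asked, and still so for the second after the job is handed in, while the arm keeps its last pose, push and grip.
It also fails if it takes over 58 s, if anything falls off the work surface, if the arm or the gripper's body presses on something with over 40 N, if the wrist force passes 120 N, or if a joint passes its speed limit or range.

### The arm

A 6-joint arm with a two-finger parallel gripper is mounted at the origin on a cart in front of the work surface, level with it; the furniture and walls round the work are solid. World frame = base frame: x ahead of the robot, y to its left, z up, the work surface at z = 0. Lengths are in m, angles in rad, forces in N, time in s.
With the tool pointing down it reaches from about 0.325 to 0.775 m from the base axis. Payload 9.3 kg.
Tool frame: the origin (TCP) lies midway between the tips of the shut fingers; the grasp point (between the pads) lies 19 mm behind it (env.grasp_offset is the distance from the TCP to the grasp point, in m); z points along the fingers, y is the direction in which the jaws open and shut (so a half turn about z gives the same grasp; the last joint's range is limited). The gripper opens to 85 mm and grips with 20 to 120 N. Pads are 22 mm wide; open, the fingers measure 114 mm over their backs; the gripper's body (76 mm by 85 mm) begins 54 mm behind the grasp point. The pads swing forward as they close: fully open they stand 13 mm farther back than shut.
Start: joints at [-1.484, 0.259, 0.021, 1.334, 0, 1.418], TCP at [0.131, -0.534, 0.231] pointing down, gripper open.
Joint ranges: [-3.04, 3.04], [-0.91, 1.82], [-1.04, 1.36], [-1.92, 1.95], [-1.52, 1.45], [-3.14, 3.14]. Speed limits (rad/s): [2.22, 2.22, 2.79, 3.14, 3.14, 3.14].

### API

Orientations are given as a 3x3 rotation matrix whose columns are the frame's x, y, z axes.
In Python, from workcell import env gives the robot as it stands. The module is installed in compiled form; this text tells all that it offers.
- The arm moves only by the shell command python3 -m jog 'ROWS' [OPENING]. ROWS is JSON, a list that holds one entry, the list of rows, each a list of 4 numbers: the shift along the tool's x, y, z in cm, then the turn about the tool's z in degrees. A call has 1 to 12 rows; each row shifts and turns the pose as measured when the row begins, along the tool's axes as they then stand; what a row does not reach is not made up. A row lasts 1/10 s, in which the tool goes at most 50 mm and 8.59 degrees, less where a joint would pass 70% of its speed; a pose out of reach is approached as far as the arm can. A call with a gripper value outside its range is refused whole. OPENING is the closure in counts, from 0 (fully open) to 255 (shut), set as the call begins (- or left out, the last holds). The fingers move at their own pace and stop on an object; the grip force is fixed at half the most. Time passes only in rows, so rows that do not move let the fingers close. It gives the time, the measured TCP pose, the force and the opening at its end, in the units of the state.
- env.get_state(): the state, without advancing time (a new reading comes with each control period).
- env.read_camera(name): name is "scene" or "top" or "wrist"; returns the picture (400x640x3 uint8, red, green, blue); there is no depth.
- env.calibration(name): a dict with "fx", "fy", "cx", "cy" (pixels), "R" (3x3) and "t" (3): a world point X has camera coordinates R X + t; the wrist camera has in their place "mount" (4x4, takes a point from camera to tool coordinates, whose origin is the TCP and whose axes are the flange's). Camera axes: x right, y down, z forward; pixel columns grow to the right and rows downward; lengths in m; the calibration is good to about 2 mm. A picture is of the moment at which its call begins: read the wrist's pose just before it. calibration takes no time and is no camera call.
- env.sign_off(): hands the job in, once; it reports no verdict.
The state is a dict: "clock": time; "joint_pos": joint angles; "joint_velocities": joint speeds; "joint_efforts": joint torques, N m; "tool_pos": TCP position; "ee_rot": TCP orientation; "contact_force": force on the tool from outside, world axes, zero at the start; "ft_torque": the same for the moment, N m; "grip_width": opening from 0.0 (shut) to 1.0 (fully open).
Only numpy, scipy, OpenCV 4.12 (cv2) and the standard library are available. Lean on these libraries where they do the work, as an engineer would, in place of code of your own. Each camera call takes 0.05 s, during which the arm holds its last target. There are 200 camera calls.

## Working session

There is one attempt and no reset: what is moved stays moved. The work goes in short steps, Python scripts to look and compute and a shell command to move; the robot and the scene stay as the last step left them, time stands still between calls to the robot, and variables do not carry over. Pictures are saved under pics/ and viewed, about 8 in all and at most 12, crops included, and the job is handed in when it is done.

```bash
mkdir -p pics
python3 - <<'E'
from workcell import env
import cv2,numpy as np
s=env.get_state();print({k:np.round(v,3).tolist() for k,v in s.items()},env.grasp_offset)
for n in("scene","top"):
    im=env.read_camera(n);cv2.imwrite(f"pics/{n}0.png",im[:,:,::-1])
    c=env.calibration(n);print(n,{k:np.round(v,3).tolist() for k,v in c.items()})
print(env.calibration("wrist"))
E
```

```text
{'clock': 0.0, 'joint_pos': [-1.484, 0.259, 0.021, 1.334, -0.0, 1.418], 'joint_velocities': [0.0, 0.002, 0.001, 0.002, -0.001, 0.001], 'joint_efforts': [-0.0, -55.564, 34.452, 0.014, -0.0, -0.0], 'tool_pos': [0.131, -0.534, 0.231], 'ee_rot': [[0.971, 0.237, -0.0], [0.237, -0.971, 0.001], [0.0, -0.001, -1.0]], 'contact_force': [-0.883, -0.472, 1.11], 'ft_torque': [-0.028, -0.011, -0.031], 'grip_width': 1.003} 0.0187
scene {'fx': 408.708, 'fy': 408.708, 'cx': 312.33, 'cy': 196.294, 'R': [[-0.793, -0.608, -0.021], [-0.379, 0.521, -0.765], [0.476, -0.599, -0.644]], 't': [0.297, 0.277, 0.801]}
top {'fx': 516.787, 'fy': 516.787, 'cx': 318.988, 'cy': 199.324, 'R': [[0.018, -1.0, 0.005], [-0.986, -0.019, -0.166], [0.166, -0.001, -0.986]], 't': [-0.123, 0.48, 1.115]}
{'fx': 303.1590723126467, 'fy': 303.1590723126467, 'cx': 321.0316908470311, 'cy': 198.20248079581853, 'mount': array([[-3.68802105e-04, -9.47584934e-01, -3.19503766e-01,
         8.09996700e-02],
       [ 9.99999894e-01, -2.61890390e-04, -3.77581398e-04,
         5.73280801e-04],
       [ 2.74115478e-04, -3.19503871e-01,  9.47584931e-01,
        -1.42005344e-01],
       [ 0.00000000e+00,  0.00000000e+00,  0.00000000e+00,
         1.00000000e+00]])}
```

View pics/scene0.png

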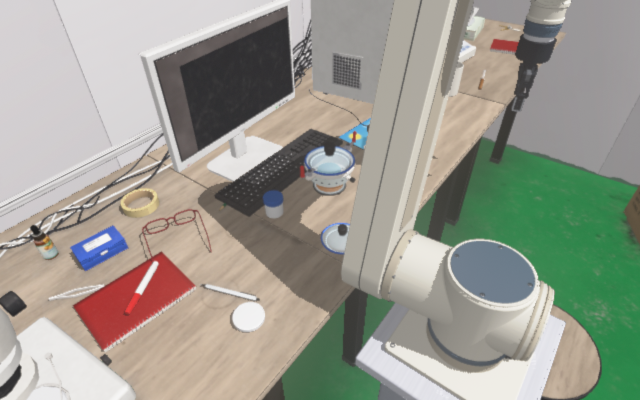

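View pics/top0.png

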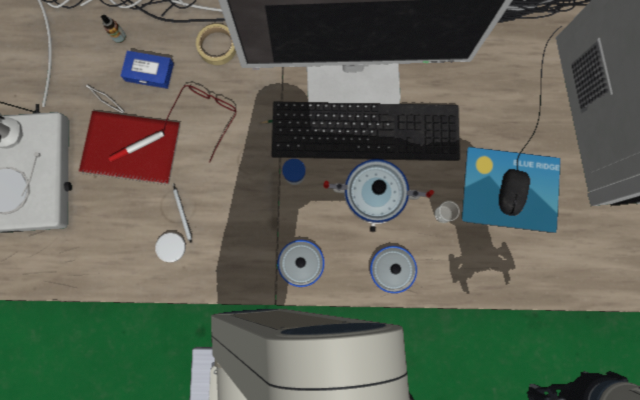

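The top view shows what could be mistaken for the lid:
- the pot with its lid at (378,190), which is the largest
- small lids lying at (301,262) and (393,268)
- a white disc at (170,247)

By the description I choose (378,190). The red pegs are at (327,184) and (430,193), the jar at (293,170) and the beaker at (447,211). In the scene view, the pot is at (330,165). Next I'll measure by triangulating and take a close crop.

```bash
cat > h.py <<'E'
import numpy as np,cv2
from workcell import env
def ray(n,uv,pose=None):
    c=env.calibration(n);d=np.array([(uv[0]-c['cx'])/c['fx'],(uv[1]-c['cy'])/c['fy'],1])
    if n=='wrist':
        p,R=pose;M=c['mount'];return p+R@M[:3,3],R@(M[:3,:3]@d)
    R=np.array(c['R']);return -R.T@np.array(c['t']),R.T@d
def plane(r,z): o,d=r;return o+d*(z-o[2])/d[2]
def tri(rs):
    A=0;b=0
    for o,d in rs:
        d=d/np.linalg.norm(d);P=np.eye(3)-np.outer(d,d);A=A+P;b=b+P@o
    X=np.linalg.solve(A,b)
    return X,[float(np.linalg.norm(np.cross(X-o,d/np.linalg.norm(d)))) for o,d in rs]
def blobs(mask,box,amin=4):
    m=np.zeros_like(mask,np.uint8);x0,y0,x1,y1=box;m[y0:y1,x0:x1]=mask[y0:y1,x0:x1]
    n,l,s,c=cv2.connectedComponentsWithStats(m)
    return [(np.round(c[i],1).tolist(),s[i].tolist()) for i in range(1,n) if s[i,4]>=amin]
def masks(im):
    h=cv2.cvtColor(im,cv2.COLOR_RGB2HSV);H,S,V=h[...,0],h[...,1],h[...,2]
    return dict(red=((H<8)|(H>172))&(S>120)&(V>50),blue=(H>100)&(H<130)&(S>110),black=V<50)
def pose():
    s=env.get_state();return np.array(s['tool_pos']),np.array(s['ee_rot'])
E
python3 - <<'E'
from h import *
for n,b in(("top",(315,150,440,240)),("scene",(290,130,375,200))):
    im=cv2.imread(f"pics/{n}0.png")[:,:,::-1];m=masks(im)
    for k in m:print(n,k,blobs(m[k],b,6))
t=cv2.imread("pics/top0.png")[145:240,270:470];s=cv2.imread("pics/scene0.png")[125:225,255:375]
t=cv2.resize(t,None,fx=4,fy=4,interpolation=2);s=cv2.resize(s,(480,400)) 
cv2.imwrite("pics/crop.png",cv2.resize(np.hstack([t[:380],s[:380]]),(800,238)))
cv2.imwrite("pics/crop.png",np.vstack([t[:,:480*2][:, :800],np.zeros((10,800,3),np.uint8)])[:390])
for nm,uv in dict(knob=(378,187),pl=(327,184),pr=(430,193),jar=(293,170),bk=(447,211)).items():
    print(nm,plane(ray("top",uv),{'knob':.14,'jar':.058,'bk':.058}.get(nm,.127)).round(3))
E
```

```text
top red [([325.8, 184.2], [323, 181, 6, 8, 35]), ([429.7, 193.1], [426, 190, 8, 8, 40])]
top blue [([378.1, 168.6], [346, 158, 63, 32, 160]), ([373.4, 210.5], [345, 190, 63, 32, 139])]
top black [([379.5, 154.3], [315, 150, 125, 11, 1183]), ([378.5, 186.7], [372, 180, 14, 14, 151]), ([339.0, 185.8], [338, 184, 3, 4, 10]), ([415.2, 192.7], [414, 191, 4, 4, 12]), ([372.4, 228.5], [370, 227, 5, 4, 17])]
scene red [([353.8, 136.5], [353, 132, 3, 9, 13]), ([301.5, 171.1], [300, 166, 4, 11, 41])]
scene blue [([348.2, 134.5], [340, 130, 22, 12, 70]), ([319.0, 172.6], [316, 172, 7, 2, 7]), ([329.0, 174.0], [324, 174, 11, 1, 11])]
scene black []
knob [ 0.493 -0.234  0.14 ]
pl [ 0.5   -0.13   0.127]
pr [ 0.485 -0.343  0.127]
jar [ 0.544 -0.055  0.058]
bk [ 0.459 -0.395  0.058]
```

View pics/crop.png

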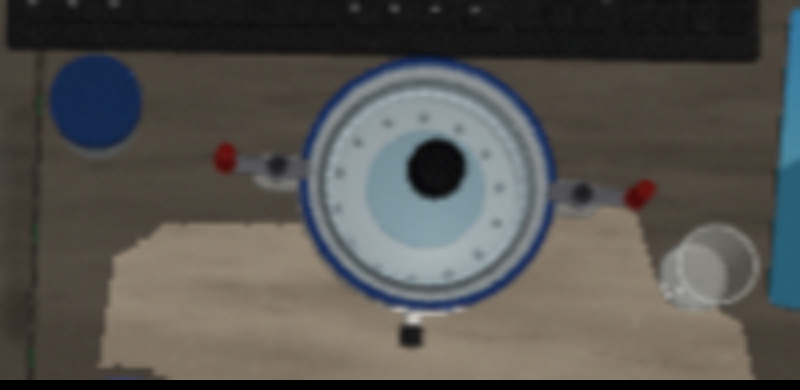

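The crop confirms the choice. The pot's lid has the black knob at top-view (378,187), both clips point at the lid and the port faces the robot. Now I'll move above it for two wrist views.

```bash
python3 -m jog '[[[3.9,-2.1,-0.7,0],[3.9,-2.1,-0.7,0],[3.9,-2.1,-0.7,0],[3.9,-2.1,-0.7,0],[3.9,-2.1,-0.7,0],[3.9,-2.1,-0.7,0],[3.9,-2.1,-0.7,0],[3.9,-2.1,-0.7,0],[3.9,-2.1,-0.7,0],[3.9,-2.1,-0.7,0],[0,0,0,0]]]' 255
cat > look.py <<'E'
from h import *
import sys,pickle
p=pose();im=env.read_camera("wrist");n=sys.argv[1]
cv2.imwrite(f"pics/{n}.png",im[:,:,::-1]);pickle.dump(p,open(f"pics/{n}.pkl","wb"));print(p)
m=masks(im)
for k in m:print(k,blobs(m[k],(0,0,640,400),60)[:20])
E
python3 look.py w1
```

```text
clock: 1.2
tool_pos: [0.4703, -0.2265, 0.2998]
ee_rot: [[0.973, 0.232, -0.002], [0.232, -0.973, 0.009], [-0.0, -0.009, -1.0]]
contact_force: [-0.4, 0.0, -0.3]
grip_width: -0.001
(array([ 0.4703315 , -0.22646099,  0.29979144]), array([[ 9.72682453e-01,  2.32127847e-01, -2.34699593e-03],
       [ 2.32139607e-01, -9.72641884e-01,  8.88639884e-03],
       [-2.20005912e-04, -9.18847494e-03, -9.99957761e-01]]))
red [([240.2, 124.6], [232, 118, 17, 14, 174]), ([429.1, 184.1], [421, 176, 18, 17, 181])]
blue [([198.7, 69.9], [176, 46, 47, 48, 1758]), ([347.7, 112.2], [282, 89, 115, 80, 892]), ([573.5, 129.5], [495, 91, 145, 87, 3824]), ([324.2, 185.8], [278, 139, 111, 69, 715]), ([207.1, 212.5], [173, 183, 69, 64, 554]), ([341.8, 238.8], [305, 220, 66, 57, 364])]
black [([380.8, 39.2], [171, 0, 369, 111, 24851]), ([557.1, 178.5], [519, 87, 121, 133, 3332]), ([35.2, 128.9], [29, 116, 13, 27, 79]), ([338.2, 157.7], [324, 143, 29, 30, 673]), ([200.2, 223.1], [191, 215, 19, 17, 233]), ([320.4, 352.2], [70, 245, 510, 155, 36889]), ([19.0, 324.8], [0, 312, 40, 28, 85]), ([28.1, 359.4], [0, 333, 60, 53, 118]), ([555.0, 358.6], [532, 355, 50, 8, 119]), ([626.9, 372.7], [613, 355, 27, 37, 163]), ([589.8, 385.8], [580, 383, 21, 6, 73])]
```

View pics/w1.png

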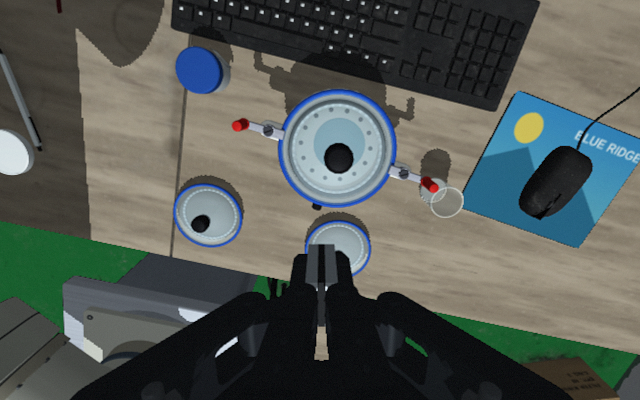

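The wrist view shows the knob at (338,158), the pegs at (240,125) and (429,184), the jar at (199,70) and the beaker at (440,200). I'll take a second wrist pose 10 cm to the side and triangulate.

```bash
python3 -m jog '[[[-3,-4,0,0],[-2,-4,0,0],[0,0,0,0]]]' ; python3 look.py w2
```

```text
clock: 1.55
tool_pos: [0.3991, -0.1611, 0.2965]
ee_rot: [[0.973, 0.231, -0.01], [0.231, -0.973, 0.012], [-0.007, -0.014, -1.0]]
contact_force: [0.4, -0.1, 0.4]
grip_width: -0.003
(array([ 0.39909894, -0.16105433,  0.2965028 ]), array([[ 0.97290199,  0.23100831, -0.00984214],
       [ 0.23111682, -0.97285374,  0.01185821],
       [-0.00683562, -0.01381156, -0.99988125]]))
red [([315.6, 68.0], [310, 61, 12, 15, 146]), ([514.1, 134.8], [502, 128, 27, 14, 277])]
blue [([263.4, 19.0], [240, 0, 47, 43, 1713]), ([415.7, 92.0], [349, 30, 128, 134, 1965]), ([612.3, 71.3], [570, 44, 70, 63, 1926]), ([257.6, 177.4], [222, 145, 72, 70, 632]), ([392.0, 215.0], [358, 185, 70, 65, 567])]
black [([495.4, 22.1], [318, 0, 283, 66, 9583]), ([561.0, 95.4], [532, 48, 58, 99, 122]), ([81.2, 86.4], [75, 73, 13, 29, 85]), ([423.2, 101.7], [406, 86, 35, 33, 887]), ([617.3, 148.5], [586, 104, 54, 79, 2705]), ([380.7, 164.1], [376, 159, 11, 11, 75]), ([253.3, 186.7], [245, 178, 17, 18, 231]), ([396.3, 226.0], [389, 218, 16, 17, 223]), ([320.7, 351.3], [70, 244, 503, 156, 37291]), ([37.7, 311.3], [0, 283, 80, 58, 180]), ([52.8, 348.2], [1, 305, 100, 94, 212]), ([579.5, 349.3], [556, 345, 51, 9, 173]), ([603.2, 363.5], [594, 361, 18, 6, 64]), ([614.2, 375.9], [603, 373, 23, 6, 95]), ([592.1, 378.5], [582, 376, 21, 7, 85])]
```

```bash
cat > m.py <<'E'
from h import *
import pickle
P={n:pickle.load(open(f"pics/{n}.pkl","rb")) for n in("w1","w2")}
W=lambda n,uv:ray("wrist",uv,P[n]); T=lambda uv:ray("top",uv); S=lambda uv:ray("scene",uv)
for nm,a,b,t in(("knob",(338.2,157.7),(423.2,101.7),(378.5,186.7)),("pegL",(240.2,124.6),(315.6,68),(325.8,184.2)),("pegR",(429.1,184.1),(514.1,134.8),(429.7,193.1))):
    for l,r in(("w",[W("w1",a),W("w2",b)]),("all",[W("w1",a),W("w2",b),T(t)]),("t+w2",[W("w2",b),T(t)])):
        X,e=tri(r);print(nm,l,X.round(4),np.round(e,4))
E_=[]
for n,box,src in(("w1",(275,85,400,212),"wrist"),("w2",(345,25,480,168),"wrist"),("top0",(342,155,412,224),"top")):
    im=cv2.imread(f"pics/{n}.png")[:,:,::-1];m=masks(im)["blue"].astype(np.uint8)
    k=np.zeros_like(m);x0,y0,x1,y1=box;k[y0:y1,x0:x1]=m[y0:y1,x0:x1]
    h=cv2.convexHull(np.argwhere(k)[:,::-1].astype(np.float32))[:,0]
    for z in(.088,):
        q=np.array([plane(ray(src,p,P.get(n)),z)[:2] for p in h],np.float32)
        (cx,cy),r=cv2.minEnclosingCircle(q.astype(np.float32))
        A=np.c_[2*q,np.ones(len(q))];c=np.linalg.lstsq(A,(q**2).sum(1),rcond=None)[0]
        print(n,"rim enc",round(cx,4),round(cy,4),"r",round(r,4),"fit",c[:2].round(4),np.sqrt(c[2]+c[0]**2+c[1]**2).round(4))
E
python3 m.py
python3 - <<'E'
import cv2,numpy as np
a=cv2.imread("pics/w1.png")[85:215,220:450];b=cv2.imread("pics/w2.png")[20:175,295:535]
a=cv2.resize(a,None,fx=3,fy=3,interpolation=2);cv2.imwrite("pics/w1c.png",a)
E
```

```text
knob w [ 0.494  -0.238   0.1299] [0.0001 0.0001]
knob all [ 0.4946 -0.2366  0.1346] [0.001  0.0008 0.0011]
knob t+w2 [ 0.4937 -0.2347  0.1409] [0.0003 0.0003]
pegL w [ 0.5006 -0.1293  0.1109] [0. 0.]
pegL all [ 0.5013 -0.1288  0.1128] [0.001 0.001 0.002]
pegL t+w2 [ 0.5006 -0.1285  0.1202] [0.0014 0.0014]
pegR w [ 0.4855 -0.3466  0.1126] [0.0002 0.0002]
pegR all [ 0.4863 -0.3447  0.1166] [0.0002 0.001  0.0008]
pegR t+w2 [ 0.4862 -0.3445  0.117 ] [0.0009 0.0009]
w1 rim enc 0.4926 -0.2384 r 0.0699 fit [ 0.493  -0.2384] 0.0692
w2 rim enc 0.4928 -0.2395 r 0.0748 fit [ 0.4936 -0.2388] 0.0695
top0 rim enc 0.4983 -0.2367 r 0.0697 fit [ 0.4975 -0.2367] 0.0685
```

View pics/w1c.png

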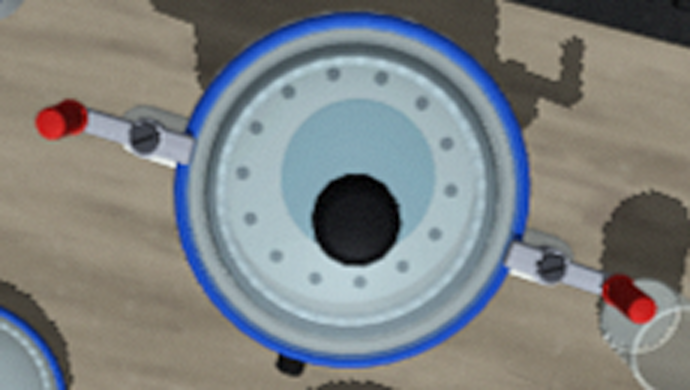

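Everything agrees with the given sizes:
- **Lid:** centre at about (0.4935, -0.2385), rim radius 69.3 mm. Knob height is 0.130 to 0.141.
- **Pegs:** left (0.5006, -0.129), right (0.4855, -0.346). Both are 108 to 109 mm from the axis (109.5 expected).
- **Canister:** yaw about -4°, with both clips near angle 0.

I'll turn the tool so one heading (-45°) serves both clip pushes.

```bash
python3 -m jog '[[[0,0,0,8.3],[0,0,0,8.3],[0,0,0,8.3],[0,0,0,8.3],[0,0,0,8.3],[0,0,0,8.3],[0,0,0,8.3],[0,0,0,0]]]'
cat > go.py <<'E'
from h import *
import sys
x,y,z=map(float,sys.argv[1:4]);p,R=pose()
print("pos",p.round(4),"heading",np.degrees(np.arctan2(R[1,0],R[0,0])).round(2),"zaxis",R[:,2].round(3),"tool shift cm",(R.T@(np.array([x,y,z])-p)*100).round(2))
E
python3 go.py .4812 -.1043 .17
```

```text
clock: 2.4
tool_pos: [0.3647, -0.212, 0.294]
ee_rot: [[0.731, -0.683, 0.015], [-0.683, -0.73, 0.043], [-0.018, -0.041, -0.999]]
contact_force: [0.1, -0.9, -0.5]
grip_width: -0.0
pos [ 0.3647 -0.212   0.294 ] heading -43.05 zaxis [ 0.015  0.043 -0.999] tool shift cm [  1.38 -15.29  13.02]
```

```bash
python3 -m jog '[[[0.3,-2.6,2,0],[0.3,-2.6,2,0],[0.3,-2.6,2,0],[0.3,-2.6,2,0],[0.3,-2.6,2,0],[0,0,0,0]]]' 
python3 go.py .4812 -.1043 .106; python3 -m jog '[[[0,0,0,0]]]' ;python3 go.py .4812 -.1043 .106
```

```text
clock: 3.0
tool_pos: [0.416, -0.1832, 0.198]
ee_rot: [[0.786, -0.616, 0.049], [-0.617, -0.781, 0.092], [-0.018, -0.102, -0.995]]
contact_force: [-1.0, -0.3, 1.6]
grip_width: 0.002
pos [ 0.416  -0.1832  0.198 ] heading -38.13 zaxis [ 0.049  0.092 -0.995] tool shift cm [ 0.42 -9.23 10.2 ]
clock: 3.1
tool_pos: [0.416, -0.1839, 0.1981]
ee_rot: [[0.786, -0.616, 0.048], [-0.618, -0.781, 0.092], [-0.019, -0.102, -0.995]]
contact_force: [0.2, 0.7, 0.5]
grip_width: 0.001
pos [ 0.416  -0.1839  0.1981] heading -38.16 zaxis [ 0.048  0.092 -0.995] tool shift cm [ 0.39 -9.3  10.2 ]
```

```bash
python3 -c "
from h import *
s=env.get_state();print(s['joint_pos'].round(3) if hasattr(s['joint_pos'],'round') else s['joint_pos'])"
python3 -m jog '[[[0,-1,0,0]]]'; python3 -c "
from h import *
s=env.get_state();print(s['joint_pos'])"
python3 -m jog '[[[0,0,0,0]]]'; python3 -c "
from h import *
s=env.get_state();print(s['joint_pos'])"
```

```text
[-0.669  0.112 -0.255  1.223  0.102  3.139]
clock: 3.2
tool_pos: [0.4188, -0.1808, 0.1996]
ee_rot: [[0.79, -0.612, 0.05], [-0.613, -0.784, 0.095], [-0.018, -0.106, -0.994]]
contact_force: [0.0, 0.5, -0.1]
grip_width: -0.001
[-0.66170314  0.11324155 -0.2501547   1.22600541  0.10579351  3.14043437]
clock: 3.3
tool_pos: [0.4191, -0.1812, 0.2004]
ee_rot: [[0.789, -0.612, 0.051], [-0.614, -0.784, 0.094], [-0.017, -0.106, -0.994]]
contact_force: [0.4, -0.1, 0.7]
grip_width: -0.002
[-0.66200433  0.11268446 -0.24850275  1.22696974  0.1058536   3.14038092]
```

The cause is joint 6 sitting at its upper stop (3.14), which tilted the tool about 6° sideways through joint 5. Joint 6 near its lower end gives the same heading, so I'll unwind it the other way. There, the stop can also be used to take the tilt out again.

```bash
python3 -m jog '[[[0,0,-0.3,-8.5],[0,0,-0.3,-8.5],[0,0,0,-8.5],[0,0,0,-8.5],[0,0,0,-8.5],[0,0,0,-8.5],[0,0,0,-8.5],[0,0,0,-8.5],[0,0,0,-8.5],[0,0,0,-8.5],[0,0,0,-8.5],[0,0,0,-8.5]]]'; python3 -m jog '[[[0,0,0,-8.5],[0,0,0,-8.5],[0,0,0,-8.5],[0,0,0,-8.5],[0,0,0,-8.5],[0,0,0,-8.5],[0,0,0,-8.5],[0,0,0,-8.5],[0,0,0,-8.5],[0,0,0,-8.5],[0,0,0,-8.5],[0,0,0,-8.5]]]'; python3 -c "
from h import *
s=env.get_state();print(s['joint_pos'])"
```

```text
clock: 4.5
tool_pos: [0.4195, -0.186, 0.2169]
ee_rot: [[0.414, 0.908, 0.063], [0.905, -0.418, 0.081], [0.1, 0.024, -0.995]]
contact_force: [0.2, -0.0, -0.1]
grip_width: -0.0
clock: 5.7
tool_pos: [0.4199, -0.1901, 0.2274]
ee_rot: [[-0.977, 0.197, 0.076], [0.203, 0.977, 0.069], [-0.06, 0.082, -0.995]]
contact_force: [-0.5, -0.3, 0.2]
grip_width: -0.0
[-0.6733965   0.086664   -0.20834995  1.25941899  0.10084755 -0.47062202]
```

```bash
python3 -m jog '[[[0,0,0,-8.5],[0,0,0,-8.5],[0,0,0,-8.5],[0,0,0,-8.5],[0,0,0,-8.5],[0,0,0,-8.5],[0,0,0,-8.5],[0,0,0,-8.5],[0,0,0,-8.5],[0,0,0,-8.5],[0,0,0,-8.5],[0,0,0,-8.5]]]'; python3 -m jog '[[[0,0,0,-8.5],[0,0,0,-8.5],[0,0,0,-8.5],[0,0,0,-8.5],[0,0,0,-8.5],[0,0,0,-8.5],[0,0,0,-5],[0,0,0,-5]]]'; python3 -c "
from h import *
s=env.get_state();print(s['joint_pos'])"
```

```text
clock: 6.9
tool_pos: [0.4199, -0.1939, 0.2379]
ee_rot: [[0.029, -0.996, 0.087], [-0.998, -0.024, 0.056], [-0.053, -0.089, -0.995]]
contact_force: [0.0, 0.9, -0.7]
grip_width: 0.001
clock: 7.7
tool_pos: [0.4475, -0.1559, 0.2449]
ee_rot: [[0.854, -0.515, 0.078], [-0.517, -0.856, 0.011], [0.061, -0.049, -0.997]]
contact_force: [0.7, 0.4, 0.4]
grip_width: 0.001
[-0.54387324  0.07904625 -0.17102877  1.25984786  0.04936673 -3.14050846]
```

```bash
python3 -m jog '[[[0,0,0,-6],[0,0,0,-6],[0,0,0,-5],[0,0,0,0]]]'; python3 -c "
from h import *
s=env.get_state();print(s['joint_pos'])"; python3 -m jog '[[[0,0,0,0],[0,0,0,0],[0,0,0,0]]]'|grep -A2 tool
```

```text
clock: 8.1
tool_pos: [0.479, -0.085, 0.2485]
ee_rot: [[0.942, -0.329, 0.061], [-0.326, -0.944, -0.048], [0.073, 0.026, -0.997]]
contact_force: [-0.1, 0.4, 0.4]
grip_width: -0.001
[-0.33261815  0.09850552 -0.13998462  1.25931937 -0.02568604 -3.14075194]
tool_pos: [0.4789, -0.0859, 0.2498]
ee_rot: [[0.942, -0.331, 0.062], [-0.328, -0.943, -0.049], [0.075, 0.026, -0.997]]
contact_force: [0.8, -0.3, -0.7]
```

Joint 5's tilt is gone. A pitch tilt of about 4° is left, plus a slow drift. A tilt about the jaw axis doesn't matter, because the pads stay vertical, so I'll turn to heading about 135-142°. That puts joint 6 mid-range and the jaw axis square to the tilt.

```bash
python3 -m jog '[[[0,0,0,8.5],[0,0,0,8.5],[0,0,0,8.5],[0,0,0,8.5],[0,0,0,8.5],[0,0,0,8.5],[0,0,0,8.5],[0,0,0,8.5],[0,0,0,8.5],[0,0,0,8.5],[0,0,0,8.5],[0,0,0,8.5]]]'|grep -A1 tool;  python3 -m jog '[[[0,0,0,8.5],[0,0,0,8.5],[0,0,0,8.5],[0,0,0,8.5],[0,0,0,8.5],[0,0,0,8.5],[0,0,0,8.5],[0,0,0,8.5]]]'; python3 go.py .4812 -.1043 .106;python3 -c "
from h import *
s=env.get_state();print(s['joint_pos'])"
```

```text
tool_pos: [0.4758, -0.0968, 0.2508]
ee_rot: [[-0.542, -0.838, 0.062], [-0.841, 0.539, -0.05], [0.009, -0.08, -0.997]]
clock: 10.4
tool_pos: [0.4736, -0.1041, 0.2513]
ee_rot: [[-0.978, 0.201, 0.062], [0.198, 0.979, -0.051], [-0.071, -0.038, -0.997]]
contact_force: [-0.4, 0.6, -0.2]
grip_width: -0.001
pos [ 0.4736 -0.1041  0.2513] heading 168.55 zaxis [ 0.062 -0.051 -0.997] tool shift cm [ 0.28  0.68 14.53]
[-0.37425372  0.092708   -0.1397157   1.26192515 -0.02499548 -0.17409103]
```

```bash
python3 -m jog '[[[0,0,2,8.2],[0,0,2,8.2],[0,0,2,8.2],[0,0,2,8.2],[0,0,1,0]]]'; python3 go.py .4812 -.1043 .107
```

```text
clock: 10.9
tool_pos: [0.4791, -0.1138, 0.161]
ee_rot: [[-0.69, 0.721, 0.066], [0.719, 0.693, -0.054], [-0.084, 0.011, -0.996]]
contact_force: [0.9, -0.3, -0.6]
grip_width: -0.001
pos [ 0.4791 -0.1138  0.161 ] heading 133.84 zaxis [ 0.066 -0.054 -0.996] tool shift cm [1.   0.75 5.34]
```

```bash
python3 -m jog '[[[0.5,0.4,2.7,0],[0.5,0.4,2.7,0],[0,0,0,0]]]'; python3 go.py .4812 -.1043 .107
```

```text
clock: 11.2
tool_pos: [0.4813, -0.1059, 0.1049]
ee_rot: [[-0.696, 0.715, 0.066], [0.713, 0.699, -0.054], [-0.085, 0.01, -0.996]]
contact_force: [-0.8, 0.6, 0.4]
grip_width: 0.003
pos [ 0.4813 -0.1059  0.1049] heading 134.31 zaxis [ 0.066 -0.054 -0.996] tool shift cm [ 0.1   0.11 -0.22]
```

```bash
python3 -m jog '[[[-1,0,0.05,0],[-1,0,0.08,0],[-1,0,0.08,0],[-1,0,0.08,0]]]'; python3 go.py .5173 -.1405 .106
```

```text
clock: 11.6
tool_pos: [0.5116, -0.1358, 0.1096]
ee_rot: [[-0.701, 0.709, 0.069], [0.708, 0.705, -0.051], [-0.084, 0.013, -0.996]]
contact_force: [-1.5, 1.4, -1.5]
grip_width: 0.001
pos [ 0.5116 -0.1358  0.1096] heading 134.74 zaxis [ 0.069 -0.051 -0.996] tool shift cm [-0.7   0.07  0.43]
```

```bash
python3 -m jog '[[[-0.5,0,0.3,0],[-0.4,0,0.2,0],[0,0,0,0]]]'; python3 go.py .5173 -.1405 .106
python3 - <<'E'
from h import *
im=env.read_camera("top");cv2.imwrite("pics/top1.png",im[:,:,::-1])
print(blobs(masks(im)["red"],(300,150,460,240)))
im2=env.read_camera("scene");cv2.imwrite("pics/scene1.png",im2[:,:,::-1])
cv2.imwrite("pics/v1.png",np.hstack([cv2.resize(im[140:240,290:450],(480,300),interpolation=2),cv2.resize(im2[115:215,280:380],(300,300),interpolation=2)])[:,:,::-1])
E
```

```text
clock: 11.9
tool_pos: [0.5197, -0.1454, 0.1068]
ee_rot: [[-0.701, 0.71, 0.069], [0.708, 0.704, -0.052], [-0.086, 0.012, -0.996]]
contact_force: [-1.6, 1.5, 0.7]
grip_width: -0.001
pos [ 0.5197 -0.1454  0.1068] heading 134.7 zaxis [ 0.069 -0.052 -0.996] tool shift cm [0.52 0.18 0.03]
[([430.1, 193.3], [426, 190, 9, 8, 47])]
```

View pics/v1.png

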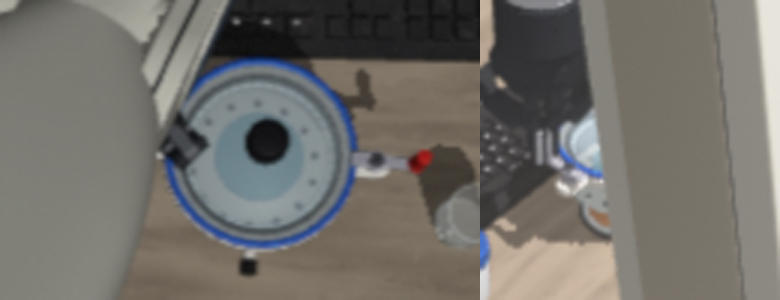

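The left peg went with about 2 N. It is hidden behind the arm in this view, so I'll check it later from the right. Now back off, lift and go to the right clip.

```bash
python3 -m jog '[[[1.5,0,0,0],[0.5,0,-2,0],[0,0,-3,0],[0,0,-3,0],[0,0,0,0]]]'|grep -A1 tool; python3 go.py .4653 -.375 .18
```

```text
tool_pos: [0.5008, -0.1266, 0.1881]
ee_rot: [[-0.701, 0.709, 0.074], [0.707, 0.705, -0.055], [-0.091, 0.014, -0.996]]
pos [ 0.5008 -0.1266  0.1881] heading 134.75 zaxis [ 0.074 -0.055 -0.996] tool shift cm [-15.01 -20.04   1.91]
```

```bash
python3 -m jog '[[[-2.5,-3.3,0.2,0],[-2.5,-3.3,0.2,0],[-2.5,-3.3,0.2,0],[-2.5,-3.3,0.2,0],[-2.5,-3.3,0.2,0],[-2.5,-3.3,0.2,0],[0,0,0,0]]]'|grep -A1 tool; python3 go.py .4653 -.375 .107
python3 - <<'E'
from h import *
im=env.read_camera("top");cv2.imwrite("pics/top2.png",im[:,:,::-1])
print(blobs(masks(im)["red"],(300,150,460,240)),blobs(masks(im)["black"],(330,175,425,205)))
E
```

```text
tool_pos: [0.4686, -0.3821, 0.1873]
ee_rot: [[-0.706, 0.704, 0.082], [0.701, 0.71, -0.06], [-0.101, 0.015, -0.995]]
pos [ 0.4686 -0.3821  0.1873] heading 135.17 zaxis [ 0.082 -0.06  -0.995] tool shift cm [1.54 0.15 7.92]
[([340.7, 171.7], [337, 168, 8, 8, 46])] [([378.6, 186.6], [372, 180, 14, 14, 156])]
```

```bash
python3 -m jog '[[[0.4,0.1,2,0],[0.4,0.1,2.5,0],[0.4,0.1,2.5,0],[0.3,0,1,0],[0,0,0,0]]]'; python3 go.py .5002 -.340 .106;python3 - <<'E'
from h import *
a=plane(ray("top",(340.7,171.7)),.114);v=a[:2]-[.4992,-.157];print(a,np.hypot(*v),np.arctan2(v[0],v[1]))
E
```

```text
clock: 13.75
tool_pos: [0.4679, -0.3688, 0.1037]
ee_rot: [[-0.707, 0.702, 0.084], [0.699, 0.712, -0.06], [-0.102, 0.016, -0.995]]
contact_force: [0.3, 0.2, 1.1]
grip_width: 0.003
pos [ 0.4679 -0.3688  0.1037] heading 135.33 zaxis [ 0.084 -0.06  -0.995] tool shift cm [-0.3   4.33 -0.13]
[ 0.52990023 -0.15830869  0.114     ] 0.030728111088378137 1.6133985819469254
```

Left clip is at about 1.55 rad, which is clear. Now push the right one.

```bash
python3 -m jog '[[[-0.1,1,-0.1,0],[-0.1,1,-0.1,0],[-0.1,1,0,0],[0,1,0,0],[0,0.4,0,0],[0,0,0,0]]]'; python3 go.py .5002 -.340 .106
```

```text
clock: 14.35
tool_pos: [0.5048, -0.3401, 0.1124]
ee_rot: [[-0.706, 0.703, 0.087], [0.699, 0.711, -0.07], [-0.111, 0.011, -0.994]]
contact_force: [-1.3, -1.5, -1.6]
grip_width: 0.001
pos [ 0.5048 -0.3401  0.1124] heading 135.29 zaxis [ 0.087 -0.07  -0.994] tool shift cm [ 0.4  -0.32  0.59]
```

Peg contact is about 2 N and the target is reached. Add 3 mm, back off, lift, and look.

```bash
python3 -m jog '[[[0.2,0.3,0.3,0],[0,0,0,0]]]'|grep -A3 tool;  python3 -m jog '[[[0,-1.5,0,0],[0,-0.5,-2,0],[0,0,-3,0],[0,0,-3,0],[0,0,0,0]]]' 0 |grep -A3 tool; python3 go.py .4 -.30 .20;  python3 - <<'E'
from h import *
im=env.read_camera("top");cv2.imwrite("pics/top3.png",im[:,:,::-1])
print(blobs(masks(im)["red"],(300,150,460,240)))
E
```

```text
tool_pos: [0.5063, -0.3366, 0.1098]
ee_rot: [[-0.706, 0.702, 0.088], [0.699, 0.712, -0.071], [-0.113, 0.011, -0.994]]
contact_force: [-0.4, -0.6, -1.1]
grip_width: 0.001
tool_pos: [0.4817, -0.3475, 0.1905]
ee_rot: [[-0.706, 0.703, 0.088], [0.699, 0.712, -0.068], [-0.11, 0.013, -0.994]]
contact_force: [0.5, -0.6, 0.2]
grip_width: 0.849
pos [ 0.4817 -0.3475  0.1905] heading 135.28 zaxis [ 0.088 -0.068 -0.994] tool shift cm [ 8.99 -2.35 -1.98]
[([340.6, 171.7], [337, 168, 8, 8, 45])]
```

```bash
python3 go.py .491 -.235 .19; python3 -m jog '[[[0,0,-1,-3.5],[0,0,0,-3.5],[0,0,0,0]]]'|grep -A3 tool;python3 go.py .491 -.235 .19
```

```text
pos [ 0.4812 -0.3472  0.1885] heading 135.27 zaxis [ 0.086 -0.066 -0.994] tool shift cm [ 7.14  8.67 -0.81]
tool_pos: [0.4784, -0.3475, 0.1964]
ee_rot: [[-0.788, 0.609, 0.085], [0.606, 0.793, -0.064], [-0.106, 0.001, -0.994]]
contact_force: [0.2, 0.3, 1.1]
grip_width: 1.004
pos [ 0.4784 -0.3475  0.1964] heading 142.44 zaxis [ 0.085 -0.064 -0.994] tool shift cm [5.89 9.68 0.02]
```

```bash
python3 -m jog '[[[1.5,2.4,0,0],[1.5,2.4,0,0],[1.4,2.4,0,0],[1.4,2.4,0,0],[0,0,0,0]]]'|grep -A3 tool;python3 go.py .4953 -.2388 .114; python3 look.py w3 | grep -E "red|black"
python3 - <<'E'
from h import *
im=env.read_camera("top")
print("top red",blobs(masks(im)["red"],(300,150,460,240)))
E
```

```text
tool_pos: [0.4893, -0.2344, 0.185]
ee_rot: [[-0.781, 0.62, 0.08], [0.617, 0.785, -0.06], [-0.1, 0.003, -0.995]]
contact_force: [-0.4, -1.7, -0.4]
grip_width: 1.002
pos [ 0.4893 -0.2344  0.185 ] heading 141.67 zaxis [ 0.08  -0.06  -0.995] tool shift cm [-0.03  0.01  7.13]
red [([434.8, 181.2], [420, 167, 30, 29, 517]), ([261.4, 281.0], [252, 265, 20, 33, 407])]
black [([155.6, 63.4], [139, 48, 34, 31, 768]), ([379.0, 301.5], [31, 92, 609, 308, 69220]), ([267.3, 108.7], [259, 100, 18, 18, 197]), ([321.9, 218.2], [301, 195, 43, 46, 1565]), ([199.1, 273.9], [192, 263, 16, 18, 105]), ([18.1, 391.9], [10, 383, 18, 17, 71])]
top red []
```

View pics/w3.png

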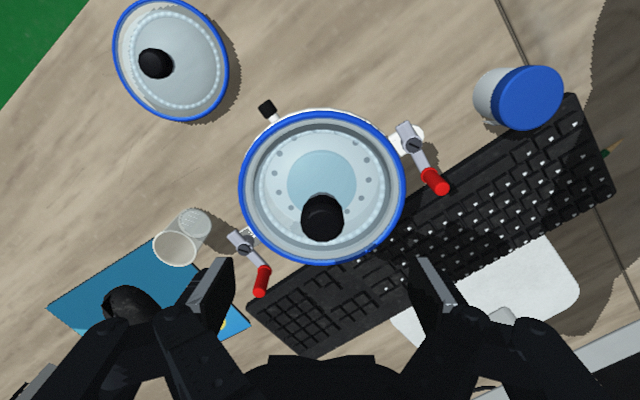

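The view shows both clips swung clear of the blue rim, with pegs at (435,181) and (261,281). The knob at (322,218) is between the open jaws. I'll check the numbers.

Run:
```python
from h import *
import pickle
p=pickle.load(open("pics/w3.pkl","rb"))
W=lambda u,z:plane(ray("wrist",u,p),z).round(4)
k=W((321.9,218.2),.129);print("knob",k)
print("grasp offset in tool if at z.129",(p[1].T@(k-p[0])).round(4))
for uv,pv in(((434.8,181.2),(.4992,-.157)),((261.4,281),(.4879,-.3198))):
    a=W(uv,.112);v=a[:2]-pv;print(a,np.hypot(*v),np.degrees(np.arctan2(v[0],abs(v[1])*np.sign(v[1]))))
```

```text
knob [ 0.4927 -0.2377  0.129 ]
grasp offset in tool if at z.129 [ 0.0009 -0.0007  0.0561]
[ 0.527 -0.16   0.112] 0.027961401967712612 96.15916302914309
[ 0.5153 -0.321   0.112 ] 0.02742626478396209 92.50770172706633
```

```bash
python3 -m jog '[[[0,0,1.6,0],[0,0,1.6,0],[0,0,1.6,0],[0,0,1.2,0],[0,0,0.6,0],[0,0,0,0]]]'|grep -A3 tool;python3 go.py .4945 -.2388 .114
```

```text
tool_pos: [0.4945, -0.2478, 0.116]
ee_rot: [[-0.774, 0.628, 0.08], [0.625, 0.778, -0.062], [-0.101, 0.002, -0.995]]
contact_force: [0.5, 0.3, 0.5]
grip_width: 0.996
pos [ 0.4945 -0.2478  0.116 ] heading 141.07 zaxis [ 0.08  -0.062 -0.995] tool shift cm [0.58 0.7  0.14]
```

```bash
python3 -m jog '[[[0.6,0.7,0.1,0],[0,0,0,0]]]'|grep -A3 tool;python3 go.py .4945 -.2388 .114
```

```text
tool_pos: [0.4943, -0.2391, 0.1147]
ee_rot: [[-0.773, 0.63, 0.08], [0.627, 0.777, -0.063], [-0.102, 0.002, -0.995]]
contact_force: [0.5, -1.1, -0.5]
grip_width: 0.997
pos [ 0.4943 -0.2391  0.1147] heading 140.96 zaxis [ 0.08  -0.063 -0.995] tool shift cm [0.01 0.04 0.07]
```

Aligned. Close the gripper.

```bash
python3 -m jog '[[[0,0,0,0],[0,0,0,0],[0,0,0,0],[0,0,0,0],[0,0,0,0],[0,0,0,0],[0,0,0,0],[0,0,0,0]]]' 255; python3 -m jog '[[[0,0,0,0],[0,0,0,0]]]'
```

```text
clock: 17.6
tool_pos: [0.4953, -0.2389, 0.1168]
ee_rot: [[-0.773, 0.629, 0.083], [0.626, 0.778, -0.064], [-0.105, 0.003, -0.994]]
contact_force: [0.0, 0.6, 1.2]
grip_width: 0.328
clock: 17.8
tool_pos: [0.4953, -0.2389, 0.1168]
ee_rot: [[-0.773, 0.629, 0.083], [0.625, 0.778, -0.064], [-0.105, 0.003, -0.994]]
contact_force: [0.0, 0.6, 1.1]
grip_width: 0.329
```

```bash
python3 -m jog '[[[-0.02,0,-0.2,0],[-0.02,0,-0.2,0]]]'; python3 -m jog '[[[-0.02,0,-0.2,0]]]'
```

```text
clock: 18.0
tool_pos: [0.4945, -0.2381, 0.1194]
ee_rot: [[-0.773, 0.629, 0.081], [0.626, 0.778, -0.062], [-0.102, 0.003, -0.995]]
contact_force: [2.0, -0.5, -12.9]
grip_width: 0.331
clock: 18.1
tool_pos: [0.494, -0.2377, 0.1203]
ee_rot: [[-0.774, 0.629, 0.079], [0.626, 0.778, -0.06], [-0.099, 0.003, -0.995]]
contact_force: [2.9, -1.4, -16.4]
grip_width: 0.334
```

```bash
python3 -m jog '[[[-0.05,0,-0.2,0]]]'; python3 -m jog '[[[-0.05,0,-0.2,0]]]'; python3 -m jog '[[[-0.05,0,-0.15,0]]]'
```

```text
clock: 18.2
tool_pos: [0.4936, -0.2374, 0.1213]
ee_rot: [[-0.774, 0.629, 0.077], [0.626, 0.778, -0.059], [-0.097, 0.003, -0.995]]
contact_force: [1.9, -1.3, -16.4]
grip_width: 0.333
clock: 18.3
tool_pos: [0.4935, -0.2372, 0.1229]
ee_rot: [[-0.774, 0.629, 0.076], [0.626, 0.778, -0.058], [-0.095, 0.003, -0.995]]
contact_force: [1.1, 0.3, -8.7]
grip_width: 0.331
clock: 18.4
tool_pos: [0.4943, -0.2379, 0.1252]
ee_rot: [[-0.774, 0.628, 0.077], [0.626, 0.778, -0.059], [-0.097, 0.003, -0.995]]
contact_force: [0.8, 0.4, -3.2]
grip_width: 0.331
```

The seal released after a 16 N peak, and 3.2 N (the lid's weight) now hangs in the gripper. Rise gently to 20 mm.

```bash
python3 -m jog '[[[-0.05,0,-0.3,0],[-0.05,0,-0.3,0],[-0.04,0,-0.3,0],[0,0,0,0]]]'; python3 go.py .4953 -.2389 .1368
```

```text
clock: 18.8
tool_pos: [0.4956, -0.2395, 0.1381]
ee_rot: [[-0.773, 0.629, 0.081], [0.626, 0.777, -0.063], [-0.102, 0.002, -0.995]]
contact_force: [-0.7, -0.2, -2.3]
grip_width: 0.332
pos [ 0.4956 -0.2395  0.1381] heading 141.02 zaxis [ 0.081 -0.063 -0.995] tool shift cm [0.08 0.03 0.12]
```

```bash
python3 -m jog '[[[0.03,0,0.15,0],[0,0,0,0]]]'; python3 look.py w4|grep xx
python3 - <<'E'
from h import *
a=env.read_camera("scene");w=env.read_camera("wrist");t=env.read_camera("top")
f=lambda i:cv2.resize(i,(480,300),interpolation=2)
cv2.imwrite("pics/fin.png",np.vstack([np.hstack([cv2.resize(w,(400,250)),cv2.resize(t[130:240,260:480],(400,250))]),np.hstack([cv2.resize(a[100:225,255:380],(400,250)),np.zeros((250,400,3),np.uint8)])])[:,:,::-1])
s=env.get_state();print(s['clock'],s['tool_pos'],s['contact_force'])
im=t;print([plane(ray("top",(u)),.058).round(3) for u in ((293,170),(447,211))])
E
```

```text
clock: 19.0
tool_pos: [0.4955, -0.2395, 0.1369]
ee_rot: [[-0.773, 0.629, 0.081], [0.626, 0.777, -0.063], [-0.103, 0.002, -0.995]]
contact_force: [-0.3, 0.8, -3.1]
grip_width: 0.333
19.2 [ 0.49553589 -0.23956655  0.13687241] [-0.15811867  0.26831731 -3.67697409]
[array([ 0.544, -0.055,  0.058]), array([ 0.459, -0.395,  0.058])]
```

View pics/fin.png

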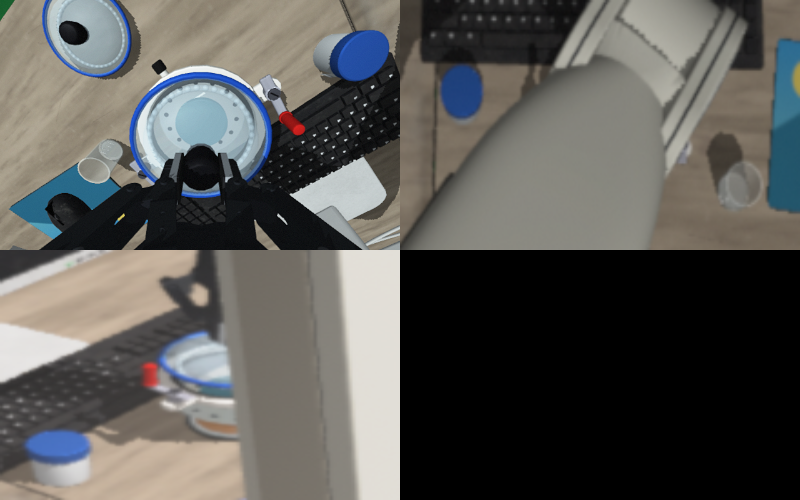

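The lid hangs in the jaws just above the pot, with the jar and beaker undisturbed. I'll check level and height once from the rim's circle, using the shut lid (w3) as the control.

Run:
```python
from h import *
import pickle
from scipy.optimize import least_squares
for n,z0 in(("w3",.088),("w4",.108)):
    p=pickle.load(open(f"pics/{n}.pkl","rb"));im=cv2.imread(f"pics/{n}.png")[:,:,::-1];m=masks(im)["blue"].astype(np.uint8)
    k,l,s,c=cv2.connectedComponentsWithStats(m,connectivity=8)
    q=[]
    for v,u in np.argwhere(m):
        w=plane(ray("wrist",(u,v),p),z0)
        d=np.hypot(*(w[:2]-[.4935,-.2385]))
        if .060<d<.078:q.append((u,v))
    h=cv2.convexHull(np.array(q,np.float32))[:,0]
    rs=[ray("wrist",u,p) for u in h]
    def res(x):
        N=np.array([-x[3],-x[4],1]);N/=np.linalg.norm(N);C=x[:3];o=[]
        for a,d in rs:
            X=a+d*(N@(C-a))/(N@d);o.append(np.linalg.norm(X-C)-.0695)
        return o
    f=least_squares(res,[.4935,-.2385,z0,0,0],loss="soft_l1",f_scale=.0005)
    print(n,len(h),f.x[:3].round(4),"tilt deg",np.degrees(f.x[3:]).round(2),"rms",np.sqrt(np.mean(np.square(res(f.x)))).round(5))
```

```text
Traceback (most recent call last):
  File "h.py", line 4, in ray
    c=env.calibration(n);d=np.array([(uv[0]-c['cx'])/c['fx'],(uv[1]-c['cy'])/c['fy'],1])
ValueError: time passes only in moves, steps and waits
```

Run:
```python
from h import *
import h as hh,pickle
from scipy.optimize import least_squares
c=env.calibration("wrist")
class F:
    calibration=staticmethod(lambda n:c)
hh.env=F
for n,z0 in(("w3",.088),("w4",.108)):
    p=pickle.load(open(f"pics/{n}.pkl","rb"));im=cv2.imread(f"pics/{n}.png")[:,:,::-1];m=masks(im)["blue"]
    q=[(u,v) for v,u in np.argwhere(m) if .062<np.hypot(*(plane(ray("wrist",(u,v),p),z0)[:2]-[.4935,-.2385]))<.077]
    h=cv2.convexHull(np.array(q,np.float32))[:,0];rs=[ray("wrist",u,p) for u in h]
    def res(x):
        N=np.array([-x[3],-x[4],1]);N/=np.linalg.norm(N);C=x[:3]
        return [np.linalg.norm(a+d*(N@(C-a))/(N@d)-C)-.0695 for a,d in rs]
    f=least_squares(res,[.4935,-.2385,z0,0,0],loss="soft_l1",f_scale=.0005)
    print(n,len(h),f.x[:3].round(4),"tilt deg",np.degrees(f.x[3:]).round(2),"rms",np.sqrt(np.mean(np.square(res(f.x)))).round(5))
```

```text
w3 51 [ 0.4939 -0.2387  0.0881] tilt deg [0.45 0.5 ] rms 0.00072
w4 49 [ 0.4939 -0.2398  0.1085] tilt deg [ 0.67 -1.03] rms 0.00134
```

The lid measures 20 mm up, within about 1.5° of level and centred to 1 mm. Handing in.

```bash
python3 -c "
from workcell import env
s=env.get_state();print(s['clock'],s['tool_pos'],s['contact_force'],s['grip_width']);print(env.sign_off())"
```

```text
19.2 [ 0.49553589 -0.23956655  0.13687241] [-0.15811867  0.26831731 -3.67697409] 0.333258734546658
the job is handed in; nothing more can be done
None
```

The job is handed in at 19.2 s, with the lid held ajar in the gripper about 2 cm above its seat. I pushed both clips to about 1.6 rad, gripped the knob and pulled straight up. The O-ring let go after a peak of about 16 N.

**Last checks:**
- **Height and centring:** the rim measured 20.4 mm above its shut position and was centred over the pot to about 1 mm.
- **Level:** the fitted lid tilt was 0.7° and 1.0°. The same fit on the shut lid gave about 0.5° on each axis, so that is partly measurement error.
- **Support:** the wrist carried about 3 to 3.7 N, which fits the lid's weight alone.
- **Jar and beaker:** they looked unmoved in the last pictures. I didn't measure their positions again.

**What disagreed or went wrong:**
- **Tool tilt:** early on I drove joint 6 to its upper stop, which tilted the tool. The sideways part came out, but about 6° of pitch stayed. I lined up the jaws so this tilt lay in the plane of the pads.
- **Knob width:** the gripper reading works out to about 28 mm, against the stated 31 mm. The grip held without visible slip.
- **Right clip:** in the final picture it was mostly hidden by the gripper. I confirmed it clear in the wrist view just before the grasp.

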